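Square up a deck tile and roll its loose slats flush

ROBOT

A 6-joint arm with a two-finger parallel gripper is mounted at the origin on the work surface. World frame = base frame: x ahead of the robot, y to its left, z up, the work surface at z = 0. Lengths are in m, angles in rad, forces in N, time in s.
With the tool pointing down it reaches from about 0.35 to 0.775 m from the base axis. Payload 7.3 kg.
Tool frame: the origin (TCP) lies at the very end of the fingers, on their centre line; the grasp point (between the pads) lies 19 mm behind it; x points along the fingers, y is the direction in which the jaws open and shut, and the axes are right-handed (so a half turn about x gives the same grasp; the last joint's range is limited). The gripper opens to 92 mm and grips with 3 to 60 N. Pads are 19 mm wide; open, the fingers measure 130 mm over their backs; the gripper's body (75 mm by 190 mm) begins 47 mm behind the grasp point.
Start: joints at [-1.319, 0.342, 1.524, -0, 1.275, -0.146], TCP at [0.203, -0.484, 0.227] pointing down, gripper open.
Joint ranges: [-2.53, 2.53], [-0.77, 2.02], [0.04, 2.7], [-1, 4.14], [0.28, 2.66], [-3.11, 3.11]. Speed limits (rad/s): [2.57, 2.57, 3.14, 3.14, 3.14, 3.14].

INTERFACE

Orientations are given as [roll, pitch, yaw] about the fixed x, y, z axes, in that order (R = Rz(yaw) Ry(pitch) Rx(roll)).
In Python, from cell import observe, vision, job gives the robot as it stands.
- The arm moves only by the tool send_rows, never from a script. Its argument "motion" is a list of rows, each an object with "hand": the opening, from -1 (shut) to 1 (fully open), so that 0 is half open; "slide": the shift along the tool's x, y, z in mm, a list of three; "spin": the turn about the tool's x in rad. In form: [{"hand": hand, "slide": [tx, ty, tz], "spin": spin}, ...]. A call has 1 to 8 rows; each row shifts and turns the pose as measured when the row begins, along the tool's axes as they then stand; what a row does not reach is not made up. A row lasts 1/10 s, in which the tool goes at most 50 mm and 8.59 degrees, less where a joint would pass 70% of its speed; a pose out of reach is approached as far as the arm can. A call with a gripper value outside its range is refused whole. The fingers move at their own pace and stop on an object; "grip_force" is the grip in N (left out, the last holds). Time passes only in rows, so rows that do not move let the fingers close. It gives the time, the measured TCP pose, the force and the opening at its end, in the units of the state.
- observe(): the state, without advancing time (a new reading comes with each control period).
- vision.read_camera(name): name is "scene" or "side" or "wrist"; returns a dict with "pixels" (400x640x3 uint8, blue, green, red), "range_z" (400x640 float32, m along the optical axis (not along the pixel's ray), 0 where there is no reading), "fx", "fy", "cx", "cy" (pixels), "world_from_camera" (4x4, takes a point from camera to world coordinates); the wrist camera has in their place "T_tool_cam" (4x4, takes a point from camera to tool coordinates, whose origin is the TCP and whose axes are the tool frame's). Camera axes: x right, y down, z forward; pixel columns grow to the right and rows downward; lengths in m; the calibration is good to about 2 mm. The wrist camera is an equidistant fisheye: a pixel r from the principal point sees the ray r / f radians off the axis. A picture is of the moment at which its call begins: read the wrist's pose just before it.
- job.hand_in(): hands the job in, once; it reports no verdict.
Trained networks look in a picture, given as the dict that the camera call returned (one of the last four; its "shot" number tells which), for a name from the list of things; names that differ only in an ending like _2 or _b are one class to them, and where a whole thing is asked for, a point or a joint stands for the part that bears it (a point fixed in the world has none). Each returns a list of dicts, best first, with "conf" (0 to 1); they miss things now and then, are a little off and sometimes report something else, mostly with a low value. They report only what shows in the picture. A call takes as long as a camera call. They do not tell look-alikes from the thing itself.
- vision.search_frame(picture, thing): "uv" ([column, row] in pixels, amid what is visible of it).
- vision.cut_out(picture, thing): "mask" (400x640 bool, what is visible of it) and "uv" ([column, row] in pixels, amid what is visible of it).
The state is a dict: "time": time; "qpos": joint angles; "qvel": joint speeds; "joint_efforts": joint torques, N m; "tool_pos": TCP position; "tool_rot": TCP orientation; "contact_force": force on the tool from outside, world axes, zero at the start; "torque": the same for the moment, N m; "opening": finger opening in m.
Only numpy, scipy, OpenCV 4.12 (cv2) and the standard library are available. Lean on these libraries where they do the work, as an engineer would, in place of code of your own. Each camera call takes 0.05 s, during which the arm holds its last target.

TASK

Push the swung-out teak deck tile round on its corner pin until it lies fully against the neighbouring tile. Then take the orange-handled roller from its green rest and roll it with steady, firm pressure across the four raised slats until they are all flush with the rest of the tile, pressing them with the roller only, never with the gripper. Finally set the roller back upright on its rest, with the tile still against its neighbour, and leave the frog, scoop, clip and clay pot where they are.

Things in the scene. Friction and masses are not known exactly. Their poses are not given: they have to be found in the camera images.
- deck: The fixed neighbouring deck tile (300 x 300 mm, top 25 mm above the floor tiles). Its origin is the axis of the vertical steel hinge pin at floor height; z up. In this frame the fixed tile covers x -315..-15 mm, y +15..+315 mm. It carries the planter and the roller rest. The pin (10 mm thick, 28 mm tall) stays still.
- tile (a joint): Swing of the movable 300 x 300 mm tile about the pin, rad: 0 = fully against the fixed tile (hard stop; its axes then agree with deck), positive = open, anticlockwise from above. Stays where left (pin friction 1.5 N m: 5 to 6 N at the push spot). In its own axes, origin on the pin, it covers x -315..-15, y -288..+12 mm, sides upright, 25 mm tall.
- push_spot (a point): Point on the movable tile's outer side face (the face at y = -288 mm in the tile's axes), 45 mm from its corner farthest from the pin and at mid height of the side (12.5 mm); moves with the tile, and its axes are the tile's own. Pushing here along the tile's +y swings it shut.
- tile_middle (a point): Centre of the movable tile's top at flush height (25 mm above the floor); at x -165, y -138 mm in the tile's axes, which it shares (x along the slats, y across). Six slats 296 x 47 mm, 50 mm apart, centred at y -125, -75, -25, +25, +75, +125 mm from here. The two outer ones (darker) are fixed, tops flush; the four lighter inner ones are loose and start 5 mm proud.
- rest: Fixed green roller rest, base 120 x 70 x 6 mm standing on the fixed tile. Origin at the centre of its underside, z up. Two upright cheeks 12 mm thick, 70 mm long along y, tops 64 mm above the origin, inner faces at x = -40 and +40 mm: the roller's plate lies on them and its wheel hangs between them.
- rest_seat (a point): Point on the rest, 10 mm above its underside, where the roller's origin lies when it is properly on the rest; axes as the rest.
- roller: Loose palm roller, about 0.45 kg. Origin at the wheel's lowest point, z up, x along the axle. Black wheel 48 mm diameter, 50 mm wide, axle at z 24 mm, rolls along y. Aluminium plate 120 (x) x 50 (y) x 6 mm, underside at z 54 mm. Orange grip bar on top, 90 mm along x, 26 mm wide in y, z 60 to 106 mm. Starts on the rest, axes along the rest's.
- wheel (a joint): Turning angle of the roller's wheel on its axle, rad; turns freely, any number of turns.
- frog: Terracotta frog, about 60 x 65 mm, 73 mm tall, near the outer near corner of the fixed tile. Origin at the centre of its underside. Leave alone.
- scoop: Stainless scoop, 230 mm long along its x, 30 mm tall. Origin on the underside near the joint of pan and handle. Leave alone.
- clip: Green spring clip plant support, 75 mm long, 16 mm tall, lying flat. Origin at the centre of its underside. Leave alone.
- clay_pot: Empty terracotta pot, 104 mm across, 80 mm tall. Origin at the centre of its underside. Leave alone.
- planter: White planter on a grey caster base with a red brake knob, on the far outer corner of the fixed tile; 130 mm across, rim 138 mm above its underside, plants to about 190 mm. Origin at the centre of its underside. Fixed; keep clear of it.
- slat1 (a joint): How far loose slat 1 (centre at y = -63 mm in the tile's axes) has been pressed down, m: 0 = 5 mm proud (top 30 mm above the floor), 0.005 = flush (a hard stop). Sliding down takes about 8 N on any part of its top, and it stays where it is pressed.
- slat2 (a joint): How far loose slat 2 (centre at y = -113 mm in the tile's axes) has been pressed down, m: 0 = 5 mm proud (top 30 mm above the floor), 0.005 = flush (a hard stop). Sliding down takes about 8 N on any part of its top, and it stays where it is pressed.
- slat3 (a joint): How far loose slat 3 (centre at y = -163 mm in the tile's axes) has been pressed down, m: 0 = 5 mm proud (top 30 mm above the floor), 0.005 = flush (a hard stop). Sliding down takes about 8 N on any part of its top, and it stays where it is pressed.
- slat4 (a joint): How far loose slat 4 (centre at y = -213 mm in the tile's axes) has been pressed down, m: 0 = 5 mm proud (top 30 mm above the floor), 0.005 = flush (a hard stop). Sliding down takes about 8 N on any part of its top, and it stays where it is pressed.
Not all that is in view belongs to the job. There is more than one size of the roller; the job needs the larger.

How it is judged:
On the way, in this order (a step that is already met when the one before it is completed fails the run):
1. the tile has been pushed round until it lies against its neighbour, all four slats still proud (value of joint tile below 0.02 rad and value of joint each of slat1, slat2, slat3, slat4 below 0.002 m), for 0.2 s.
2. the roller bears on a loose slat while its wheel rolls ((contact force between roller and slat1 above 2 N or contact force between roller and slat2 above 2 N or contact force between roller and slat3 above 2 N or contact force between roller and slat4 above 2 N) and (velocity of joint wheel above 0.3 rad/s or velocity of joint wheel below -0.3 rad/s)), for 0.08 s.
At the end, for the whole second after the job is handed in: The tile lies within 0.02 rad of fully against its neighbour, all four inner slats are within 1.5 mm of flush, and the roller stands released, upright (within 0.1 rad) and still on its rest, within 20 mm of its seat and at the seat's height within 5 mm (value of joint tile below 0.02 rad and value of joint each of slat1, slat2, slat3, slat4 above 0.0035 m and angle between roller's own z axis and vertical below 0.1 rad and horizontal distance between roller and rest_seat below 0.02 m and z of roller in the frame of rest_seat between -0.005 and 0.005 m and linear speed of roller below 0.02 m/s); the robot touches nothing.
It fails at once if a loose slat is pressed with the gripper instead of the roller (contact force between any of the fingers, the arm and slat1 above 3 N or contact force between any of the fingers, the arm and slat2 above 3 N or contact force between any of the fingers, the arm and slat3 above 3 N or contact force between any of the fingers, the arm and slat4 above 3 N).
It fails at once if the frog, scoop, clip or clay pot is moved by more than 30 mm (distance of any of frog, scoop, clip, clay_pot from where it was at the start of the episode above 0.03 m).
It also fails if it takes over 72 s, if anything falls off the work surface, if the arm or the gripper's body presses on something with over 40 N, if the wrist force passes 120 N, or if a joint passes its speed limit or range.

## Working session

There is one attempt and no reset: what is moved stays moved. The work goes in short steps, Python scripts to look and compute and a tool call to move; the robot and the scene stay as the last step left them, time stands still between calls to the robot, and variables do not carry over. Pictures are saved under pics/ and viewed, and the job is handed in when it is done.

Besides the shell and the picture viewer there is one more tool, called after ">>>" by a JSON object that holds its "name" and its "arguments". send_rows: Moves the arm, as the interface text tells. Its arguments: {"type":"object","properties":{"motion":{"type":"array","items":{"type":"object","properties":{"hand":{"type":"number"},"slide":{"type":"array","items":{"type":"number"}},"spin":{"type":"number"}}}},"grip_force":{"type":"number"}},"required":["motion"]}

```bash
ls -la; mkdir -p pics; cat > h.py <<'E'
import numpy as np, cv2
from cell import observe, vision, job
from scipy.spatial.transform import Rotation as R
def world(pic,m=None):
    Z=pic["range_z"]; v,u=np.mgrid[0:Z.shape[0],0:Z.shape[1]]
    P=np.stack([(u-pic["cx"])/pic["fx"]*Z,(v-pic["cy"])/pic["fy"]*Z,Z],-1)
    T=np.array(pic["world_from_camera"]); return P@T[:3,:3].T+T[:3,3]
def toolT():
    o=observe(); T=np.eye(4); T[:3,:3]=R.from_euler('xyz',o["tool_rot"]).as_matrix(); T[:3,3]=o["tool_pos"]; return T
E
python3 - <<'E'
from h import *
print(observe())
for n in("scene","side"):
    p=vision.read_camera(n); cv2.imwrite(f"pics/{n}0.png",p["pixels"]); np.savez(f"{n}0.npz",**{k:v for k,v in p.items()})
    print(n,np.round(p["world_from_camera"],3).tolist(),p["fx"])
    for t in("deck","tile","rest","roller","frog","scoop","clip","clay_pot","planter"):
        print(t,[(np.round(d["uv"]),round(d["conf"],2)) for d in vision.search_frame(p,t)][:3])
    print(vision.search_frame(p,"push_spot")[:2])
E
```

```text
total 12
drwxr-xr-x  3 agent agent 4096 Dec  7 08:17 .
drwxr-xr-x 23 root  root  4096 Dec  7 08:17 ..
drwxr-xr-x  2 agent agent 4096 Dec  7 08:17 pics
{'time': 0.0, 'qpos': array([-1.31899559e+00,  3.42755315e-01,  1.52502536e+00, -6.98704982e-06,
        1.27535418e+00, -1.45984121e-01]), 'qvel': array([-0.00089519, -0.00124181, -0.00118773,  0.00024351,  0.00014409,
        0.00087108]), 'joint_efforts': array([-3.87607565e-05, -4.31239772e+01, -2.44225395e+01,  7.15652341e-02,
        5.58597723e-02, -1.32559417e-04]), 'tool_pos': array([ 0.20329906, -0.4836084 ,  0.22602512]), 'tool_rot': array([-1.71244826,  1.5692541 ,  1.8269313 ]), 'contact_force': array([ 0.41121586, -0.05596344,  0.46141819]), 'torque': array([ 0.00187207, -0.07079586, -0.00154925]), 'opening': 0.09167763890775638}
scene [[-0.335, 0.746, -0.575, 1.375], [0.942, 0.267, -0.203, 0.244], [0.002, -0.609, -0.793, 1.243], [0.0, 0.0, 0.0, 1.0]] 415.175015032576
deck [(array([358., 244.]), 0.98), (array([320., 231.]), 0.62)]
tile [(array([331., 234.]), 0.78)]
rest [(array([426., 235.]), 0.85)]
roller [(array([459., 
[... 302 characters left out ...]
0.736, -0.506, 0.45, -0.247], [-0.677, 0.554, -0.485, 0.718], [-0.004, -0.661, -0.75, 1.302], [0.0, 0.0, 0.0, 1.0]] 494.97675846712116
deck [(array([249., 236.]), 0.88), (array([228., 290.]), 0.17)]
tile [(array([283., 207.]), 0.58), (array([418., 170.]), 0.48), (array([191., 309.]), 0.26)]
rest [(array([229., 288.]), 0.81)]
roller [(array([240., 333.]), 0.87), (array([224., 275.]), 0.84)]
frog [(array([191., 309.]), 0.77)]
scoop [(array([421., 176.]), 0.79)]
clip [(array([294., 190.]), 0.59), (array([296., 321.]), 0.51), (array([282., 208.]), 0.17)]
clay_pot [(array([222., 274.]), 0.65), (array([247., 235.]), 0.27)]
planter [(array([159., 255.]), 0.83)]
[{'uv': [278.7, 207.2], 'conf': 0.6}]
```

View pics/scene0.png

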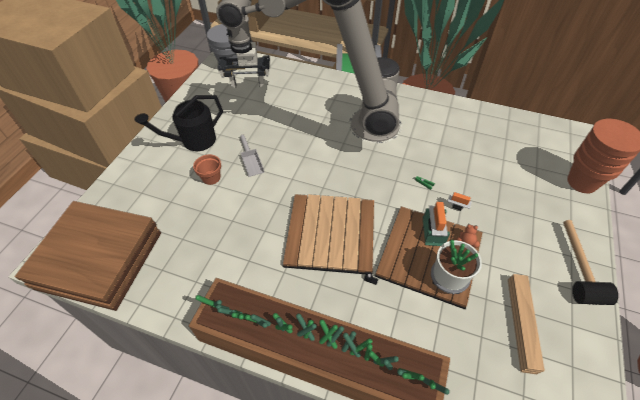

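View pics/side0.png

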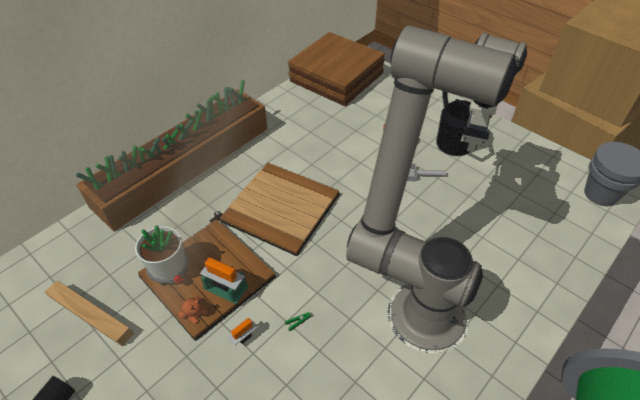

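The scene picture shows the movable tile at about (330,233), open towards the robot, with the pin near (371,279). The large roller is on its rest at (437,217), and a small decoy roller lies on the floor at (459,200). Next I'll measure the geometry.

```bash
cat > m.py <<'E'
from h import *
def fit(name,pic):
    W=world(pic); x,y,z=W[...,0],W[...,1],W[...,2]
    ok=pic["range_z"]>0
    # top-down map 1mm
    reg=ok&(x>0.2)&(x<0.85)&(y>-.35)&(y<.45)
    return W,reg
if __name__=="__main__":
  for n in("scene","side"):
    p=vision.read_camera(n); W,reg=fit(n,p)
    fl=reg&(abs(W[...,2])<.01); print(n,"floor z",np.median(W[fl][:,2]))
    for t in("deck","tile"):
        ds=vision.cut_out(p,t)
        if not ds: continue
        m=ds[0]["mask"]&reg
        zz=W[m][:,2]; print(t,ds[0]["conf"],m.sum(),np.percentile(zz,[5,25,50,75,95]).round(4))
        mm=m&(W[...,2]>.018)&(W[...,2]<.034)
        pts=(W[mm][:,:2]*1000).astype(np.float32)
        r=cv2.minAreaRect(pts); print(r, cv2.boxPoints(r).round(0).tolist())
    Z=np.zeros((400*2,325*2,3),np.uint8)
    # top view colour: x up, y left ; 1px=1mm
    s=reg&(W[...,2]>.015)
    img=np.zeros((650,800,3),np.uint8)
    ii=(850-W[reg][:,0]*1000).astype(int).clip(0,649); jj=(450-W[reg][:,1]*1000).astype(int).clip(0,799)
    c=p["pixels"][reg].copy(); 
    img[ii,jj]=c
    img=cv2.dilate(img,np.ones((3,3)))[:600]
    cv2.imwrite(f"pics/top_{n}.png",img)
E
python3 m.py
```

```text
scene floor z -0.0006346573115074694
deck 0.82 10287 [0.0091 0.0226 0.0255 0.0285 0.032 ]
((592.7667236328125, 146.32398986816406), (335.25250244140625, 620.87841796875), 5.577476501464844) [[396.0, 439.0], [456.0, -179.0], [790.0, -146.0], [729.0, 472.0]]
tile 0.63 6467 [0.009  0.0238 0.0272 0.0297 0.0326]
((619.31298828125, 4.9568939208984375), (329.45904541015625, 298.47412109375), 14.2678861618042) [[423.0, 109.0], [496.0, -180.0], [816.0, -99.0], [742.0, 190.0]]
side floor z 0.0016447711596382364
deck 0.74 10760 [0.0135 0.0246 0.0277 0.031  0.0351]
((584.534423828125, 154.1463623046875), (323.28460693359375, 628.3950805664062), 8.445915222167969) [[378.0, 441.0], [471.0, -180.0], [791.0, -133.0], [698.0, 489.0]]
tile 0.76 6300 [0.0142 0.0262 0.0297 0.0325 0.036 ]
((616.53955078125, 6.4853668212890625), (320.7978515625, 305.3202209472656), 14.018471717834473) [[424.0, 116.0], [498.0, -180.0], [809.0, -103.0], [735.0, 193.0]]
```

View pics/top_scene.png

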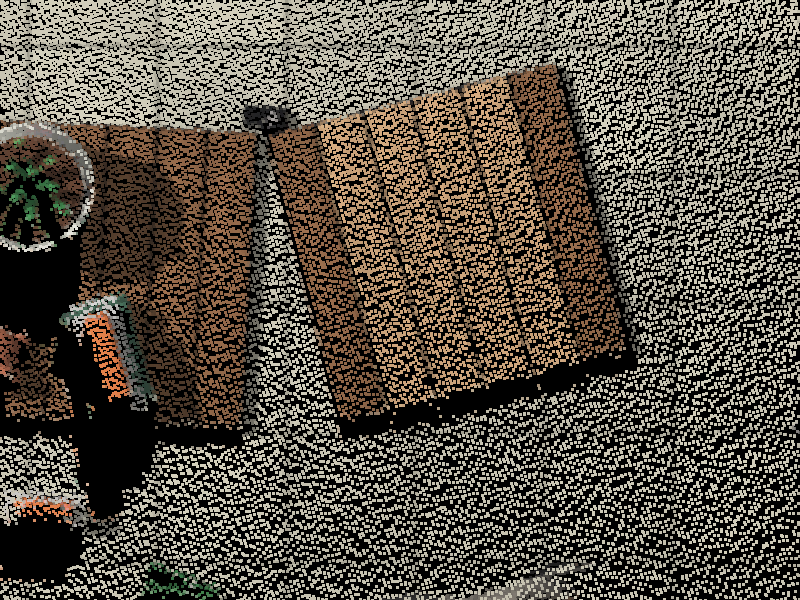

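View pics/top_side.png

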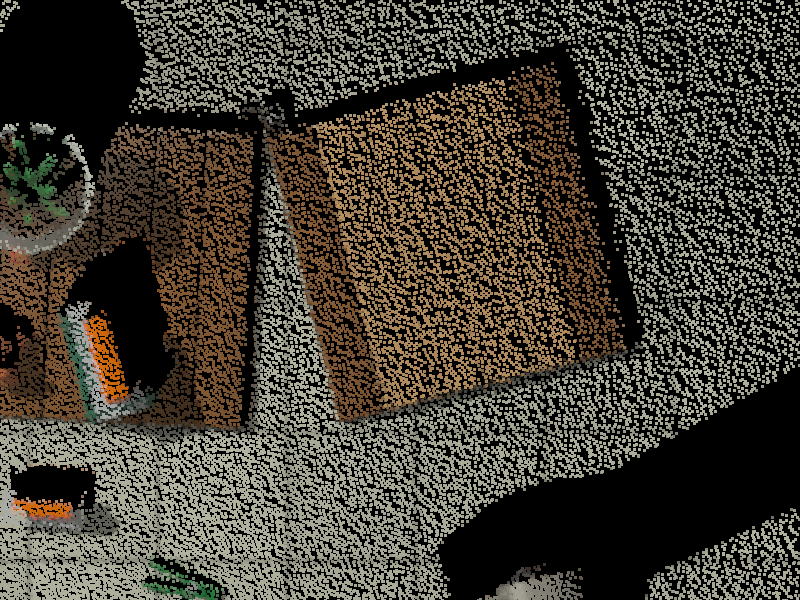

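```bash
python3 - <<'E'
from h import *
for n in("scene","side"):
    p=dict(np.load(f"{n}0.npz")); W=world(p)
    b,g,r=[p["pixels"][...,i].astype(int) for i in range(3)]
    m=(r>150)&(r-g>60)&(g-b>20)&(p["range_z"]>0)&(W[...,2]>.075)&(W[...,2]<.16)&(abs(W[...,0]-.49)<.1)&(abs(W[...,1]-.34)<.1)
    z=W[m][:,2]; print(n,m.sum(),np.percentile(z,[2,50,98]).round(4))
    t=m&(W[...,2]>np.percentile(z,98)-.006)
    rr=cv2.minAreaRect((W[t][:,:2]*1000).astype(np.float32)); print(rr,W[t].mean(0).round(4))
T=toolT(); print(T.round(3))
print(observe()["time"])
E
```

```text
scene 183 [0.1058 0.1395 0.1452]
((494.5375671386719, 342.94061279296875), (86.69970703125, 21.731704711914062), 15.57813835144043) [0.4949 0.3429 0.1417]
side 363 [0.1066 0.1401 0.1465]
((489.7510986328125, 344.5056457519531), (86.02576446533203, 23.861923217773438), 17.698833465576172) [0.4879 0.3442 0.1433]
[[ 0.     0.387 -0.922  0.203]
 [-0.    -0.922 -0.387 -0.484]
 [-1.     0.     0.     0.227]
 [ 0.     0.     0.     1.   ]]
1.4
```

```bash
python3 - <<'E'
from h import *
p=dict(np.load("scene0.npz")); W=world(p)
for n,(u,v) in dict(pot=(207,169),scoop=(251,160),scooph=(243,142),clip=(424,182),frog=(470,233),sm=(459,198),can=(195,125),trough=(230,300)).items(): print(n,W[v-1:v+2,u-1:u+2].reshape(-1,3).mean(0).round(3))
pin=np.array([.732,.176])
a=.234
for a in(.234,.12,0,-.044):
  c,s=np.cos(a),np.sin(a);Rm=np.array([[c,-s],[s,c]])
  print(a,"spot",(pin+Rm@[-.27,-.288]).round(3),"tcp contact",(pin+Rm@[-.27,-.307]).round(3))
E
```

```text
pot [ 0.496 -0.551  0.017]
scoop [ 0.38  -0.418 -0.001]
scooph [ 0.315 -0.483  0.02 ]
clip [0.268 0.269 0.01 ]
frog [0.496 0.456 0.077]
sm [0.347 0.401 0.063]
can [ 0.397 -0.629  0.14 ]
trough [ 0.996 -0.17   0.127]
0.234 spot [ 0.536 -0.167] tcp contact [ 0.541 -0.185]
0.12 spot [ 0.498 -0.142] tcp contact [ 0.501 -0.161]
0 spot [ 0.462 -0.112] tcp contact [ 0.462 -0.131]
-0.044 spot [ 0.45 -0.1 ] tcp contact [ 0.449 -0.119]
```

>>> {"name": "send_rows", "arguments": {"motion": [{"hand": -1, "slide": [0, -10, -47], "spin": 0}, {"hand": -1, "slide": [0, -10, -47], "spin": 0}, {"hand": -1, "slide": [0, -10, -47], "spin": 0}, {"hand": -1, "slide": [0, -10, -47], "spin": 0}, {"hand": -1, "slide": [0, -10, -47], "spin": 0}, {"hand": -1, "slide": [0, -10, -47], "spin": 0}, {"hand": -1, "slide": [0, -10, -47], "spin": 0}, {"hand": -1, "slide": [0, -10, -47], "spin": 0}], "grip_force": 50}}

```text
time: 2.2
tool_pos: [0.5265, -0.2631, 0.2266]
tool_rot: [1.263, 1.567, -1.494]
contact_force: [0.1, -0.3, -0.5]
opening: 0.0319
```

>>> {"name": "send_rows", "arguments": {"motion": [{"hand": -1, "slide": [20, -8, -30], "spin": 0}, {"hand": -1, "slide": [45, 0, 0], "spin": 0.15}, {"hand": -1, "slide": [45, 0, 0], "spin": 0.15}, {"hand": -1, "slide": [40, 0, 0], "spin": 0}, {"hand": -1, "slide": [30, 0, 0], "spin": 0}, {"hand": -1, "slide": [0, 0, 0], "spin": 0}]}}

```text
time: 2.8
tool_pos: [0.5608, -0.2383, 0.0417]
tool_rot: [2.391, 1.561, -0.668]
contact_force: [-0.6, -0.1, 1.0]
opening: 0.0006
```

```bash
python3 - <<'E'
from h import *
print(toolT().round(4)); 
p=vision.read_camera("scene"); cv2.imwrite("pics/s1.png",p["pixels"][100:350,200:560].repeat(2,0).repeat(2,1))
E
```

```text
[[ 0.0075  0.0828 -0.9965  0.5608]
 [-0.006  -0.9965 -0.0828 -0.2383]
 [-1.      0.0066 -0.007   0.0417]
 [ 0.      0.      0.      1.    ]]
```

View pics/s1.png

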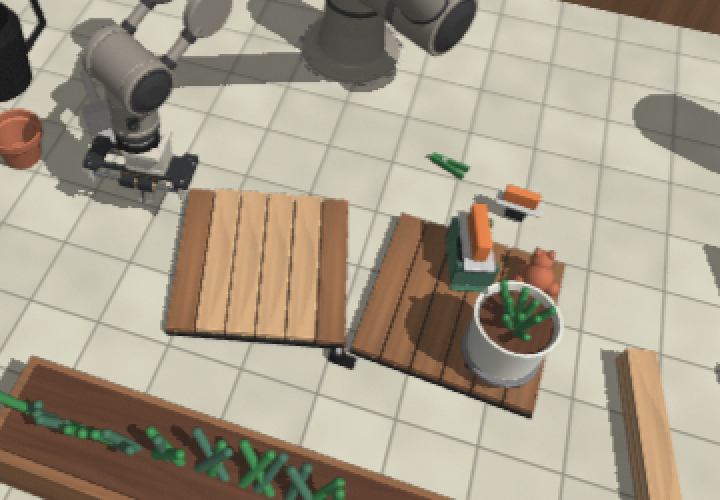

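The gripper stands clear of the tile's outer side, at (140,170) in the crop. I'll lower it and move in.

>>> {"name": "send_rows", "arguments": {"motion": [{"hand": -1, "slide": [20, 0, 10], "spin": 0}, {"hand": -1, "slide": [14, 0, 10], "spin": 0}, {"hand": -1, "slide": [0, -20, 0], "spin": 0}, {"hand": -1, "slide": [0, -15, 0], "spin": 0}, {"hand": -1, "slide": [0, -10, 2], "spin": 0}, {"hand": -1, "slide": [0, -10, 4], "spin": 0}]}}

```text
time: 3.45
tool_pos: [0.5389, -0.1878, 0.0197]
tool_rot: [2.51, 1.537, -0.549]
contact_force: [0.2, -0.5, -0.2]
opening: 0.0003
```

>>> {"name": "send_rows", "arguments": {"motion": [{"hand": -1, "slide": [6, 0, 0], "spin": 0}, {"hand": -1, "slide": [0, 0, 0], "spin": 0}]}}

```text
time: 3.65
tool_pos: [0.5395, -0.186, 0.0149]
tool_rot: [2.514, 1.535, -0.543]
contact_force: [0.2, -0.2, -0.7]
opening: 0.0006
```

```bash
python3 - <<'E'
from h import *
print(toolT().round(4)); print(observe())
E
```

```text
[[ 0.0307  0.0849 -0.9959  0.5395]
 [-0.0185 -0.9962 -0.0855 -0.186 ]
 [-0.9994  0.0211 -0.029   0.0149]
 [ 0.      0.      0.      1.    ]]
{'time': 3.65, 'qpos': array([-0.46476642,  0.6529912 ,  1.66535528, -0.00393613,  0.78751302,
        1.02341242]), 'qvel': array([ 0.01367507, -0.02642793,  0.00047145,  0.00105597,  0.01011478,
        0.00315034]), 'joint_efforts': array([ 3.28065706e-01, -5.16814792e+01, -1.75151432e+01,  7.03428313e-02,
       -3.33134076e-01,  2.11428828e-02]), 'tool_pos': array([ 0.53952533, -0.1860444 ,  0.01491287]), 'tool_rot': array([ 2.5135761 ,  1.53495067, -0.54267153]), 'contact_force': array([ 0.21987624, -0.17012315, -0.7254004 ]), 'torque': array([-0.01628102,  0.04448853,  0.01938443]), 'opening': 0.0006450410536905735}
```

>>> {"name": "send_rows", "arguments": {"motion": [{"hand": -1, "slide": [5, -7, 9], "spin": 0}, {"hand": -1, "slide": [0, -7, 9], "spin": 0}, {"hand": -1, "slide": [0, -7, 9], "spin": 0}, {"hand": -1, "slide": [0, -7, 9], "spin": 0}]}}

```text
time: 4.05
tool_pos: [0.5114, -0.1687, 0.0145]
tool_rot: [2.523, 1.506, -0.535]
contact_force: [2.9, -2.4, 2.4]
opening: 0.0001
```

```bash
python3 - <<'E'
from h import *
print(toolT().round(4)); 
p=vision.read_camera("scene"); cv2.imwrite("pics/s2.png",p["pixels"][100:350,200:560].repeat(2,0).repeat(2,1))
E
```

```text
[[ 0.0556  0.0829 -0.995   0.5114]
 [-0.0329 -0.9959 -0.0848 -0.1687]
 [-0.9979  0.0375 -0.0526  0.0145]
 [ 0.      0.      0.      1.    ]]
```

View pics/s2.png

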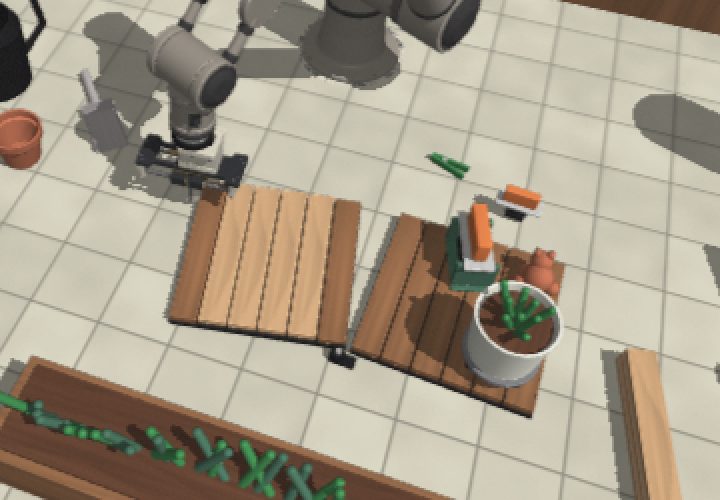

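The tile is swinging, with its outer near corner at about (215,190). I'll keep pushing.

>>> {"name": "send_rows", "arguments": {"motion": [{"hand": -1, "slide": [2, -8, 9], "spin": 0}, {"hand": -1, "slide": [2, -8, 9], "spin": 0}, {"hand": -1, "slide": [1, -8, 9], "spin": 0}, {"hand": -1, "slide": [0, -8, 9], "spin": 0}]}}

```text
time: 4.5
tool_pos: [0.4802, -0.1453, 0.0144]
tool_rot: [2.527, 1.481, -0.531]
contact_force: [3.2, -3.1, 3.1]
opening: 0.0
```

>>> {"name": "send_rows", "arguments": {"motion": [{"hand": -1, "slide": [1, -9, 8], "spin": 0}, {"hand": -1, "slide": [1, -9, 8], "spin": 0}, {"hand": -1, "slide": [0, -9, 7], "spin": 0}]}}

```text
time: 4.8
tool_pos: [0.4584, -0.1251, 0.0141]
tool_rot: [2.504, 1.466, -0.554]
contact_force: [-3.9, -10.0, 12.7]
opening: 0.0005
```

```bash
python3 - <<'E'
from h import *
print(toolT().round(4)); 
p=vision.read_camera("scene"); cv2.imwrite("pics/s3.png",p["pixels"][100:350,200:560].repeat(2,0).repeat(2,1))
E
```

```text
[[ 0.0887  0.0811 -0.9928  0.4584]
 [-0.0548 -0.9948 -0.0862 -0.1251]
 [-0.9946  0.0621 -0.0838  0.0141]
 [ 0.      0.      0.      1.    ]]
```

View pics/s3.png

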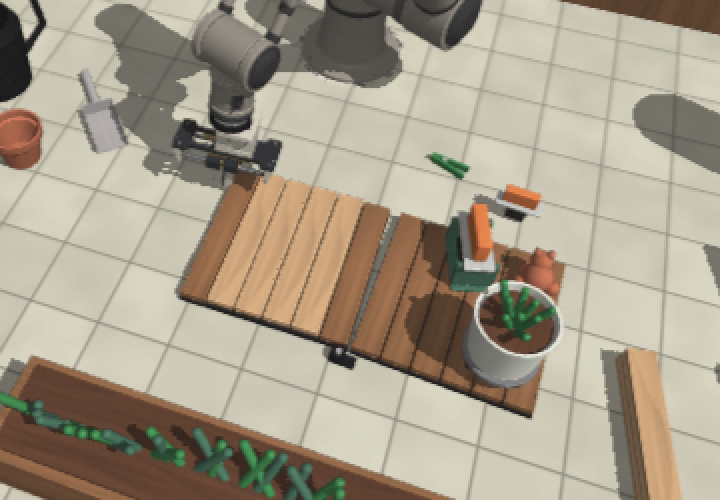

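The gap at the near end, around (388,225), is still about 10 mm. I'll push further without any downward component.

>>> {"name": "send_rows", "arguments": {"motion": [{"hand": -1, "slide": [-1, -6, 4], "spin": 0}, {"hand": -1, "slide": [-1, -6, 4], "spin": 0}]}}

```text
time: 5.05
tool_pos: [0.4472, -0.1136, 0.015]
tool_rot: [2.491, 1.468, -0.567]
contact_force: [-0.2, -4.1, 2.9]
opening: 0.0004
```

```bash
python3 - <<'E'
from h import *
print(toolT().round(4)); print(observe()["contact_force"],observe()["torque"])
p=vision.read_camera("side"); cv2.imwrite("pics/s4.png",p["pixels"][100:350,120:480].repeat(2,0).repeat(2,1))
E
```

```text
[[ 0.0869  0.0808 -0.9929  0.4472]
 [-0.0553 -0.9948 -0.0858 -0.1136]
 [-0.9947  0.0624 -0.082   0.015 ]
 [ 0.      0.      0.      1.    ]]
[-0.24264601 -4.14635112  2.93819783] [-0.74718382 -0.13109992 -0.07690403]
```

View pics/s4.png

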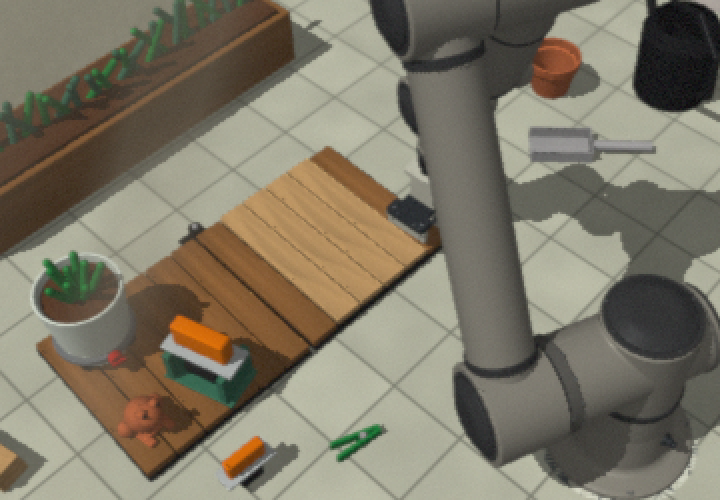

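It is nearly closed, with only a thin seam from (205,245) to (312,348). I'll push until the stop shows up in the force.

>>> {"name": "send_rows", "arguments": {"motion": [{"hand": -1, "slide": [-1, -5, 1], "spin": 0}, {"hand": -1, "slide": [-1, -5, 0], "spin": 0}]}}

```text
time: 5.3
tool_pos: [0.4456, -0.1073, 0.0171]
tool_rot: [2.451, 1.463, -0.604]
contact_force: [-5.7, -32.8, 8.5]
opening: 0.0007
```

>>> {"name": "send_rows", "arguments": {"motion": [{"hand": -1, "slide": [0, -5, 0], "spin": 0}, {"hand": -1, "slide": [0, -5, 0], "spin": 0}]}}

```text
time: 5.5
tool_pos: [0.4467, -0.1058, 0.0185]
tool_rot: [2.388, 1.452, -0.664]
contact_force: [-9.5, -34.8, 9.4]
opening: 0.0004
```

>>> {"name": "send_rows", "arguments": {"motion": [{"hand": -1, "slide": [0, 0, 0], "spin": 0}, {"hand": -1, "slide": [0, 10, 0], "spin": 0}, {"hand": -1, "slide": [0, 20, 0], "spin": 0}, {"hand": -1, "slide": [-10, 20, 0], "spin": 0}, {"hand": -1, "slide": [-40, 0, 0], "spin": 0}, {"hand": -1, "slide": [-40, 0, 0], "spin": 0}]}}

```text
time: 6.1
tool_pos: [0.4367, -0.15, 0.1071]
tool_rot: [2.348, 1.477, -0.704]
contact_force: [0.4, -0.2, -0.3]
opening: 0.0005
```

```bash
python3 - <<'E'
from h import *
print(toolT().round(4)); print(observe()["contact_force"])
p=vision.read_camera("scene"); cv2.imwrite("pics/s5.png",p["pixels"][100:350,200:560].repeat(2,0).repeat(2,1))
W=world(p);reg=(p["range_z"]>0)
m=reg&(W[...,0]>.35)&(W[...,0]<.8)&(W[...,1]>-.2)&(W[...,1]<.55)&(W[...,2]>.015)&(W[...,2]<.036)
img=np.zeros((500,800,3),np.uint8)
ii=(850-W[m][:,0]*1000).astype(int).clip(0,499); jj=(550-W[m][:,1]*1000).astype(int).clip(0,799)
img[ii,jj]=p["pixels"][m]; cv2.imwrite("pics/top5.png",cv2.dilate(img,np.ones((3,3))))
E
```

```text
[[ 0.0718  0.0872 -0.9936  0.4367]
 [-0.061  -0.9939 -0.0916 -0.15  ]
 [-0.9956  0.0671 -0.066   0.1071]
 [ 0.      0.      0.      1.    ]]
[ 0.36322038 -0.20981873 -0.2989241 ]
```

View pics/s5.png

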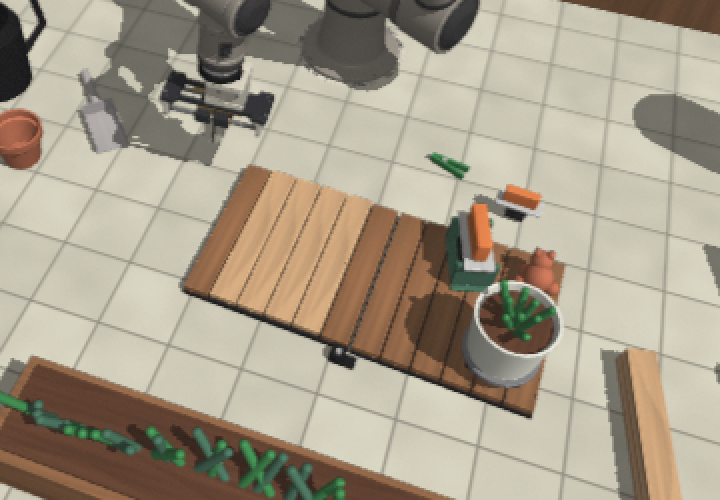

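View pics/top5.png

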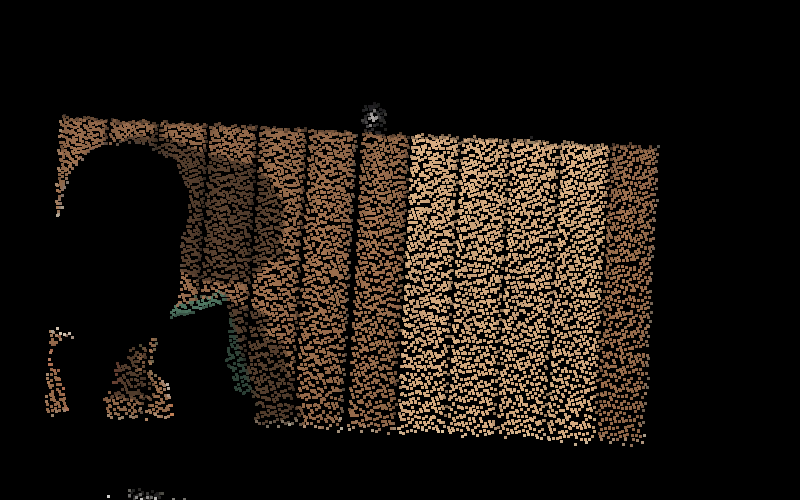

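The tile is closed: the seam is uniform and the pin is at about (0.732, 0.178). Now I'll rise and travel to the roller.

>>> {"name": "send_rows", "arguments": {"motion": [{"hand": -1, "slide": [-45, 0, 0], "spin": 0}, {"hand": -1, "slide": [-45, 0, 0], "spin": 0}, {"hand": 1, "slide": [-40, -20, 0], "spin": 0}, {"hand": 1, "slide": [-10, -40, 0], "spin": 0}, {"hand": 1, "slide": [-3, -45, 0], "spin": 0}, {"hand": 1, "slide": [-3, -45, 0], "spin": 0}]}}

```text
time: 6.75
tool_pos: [0.4132, 0.009, 0.252]
tool_rot: [2.402, 1.476, -0.656]
contact_force: [0.7, 0.2, 0.7]
opening: 0.0279
```

```bash
python3 - <<'E'
from h import *
print(toolT().round(4)); print(observe()["qpos"].round(3))
E
```

```text
[[ 0.0752  0.0809 -0.9939  0.4132]
 [-0.058  -0.9947 -0.0853  0.009 ]
 [-0.9955  0.064  -0.0701  0.252 ]
 [ 0.      0.      0.      1.    ]]
[-0.127  0.069  1.809 -0.052  1.182  1.378]
```

>>> {"name": "send_rows", "arguments": {"motion": [{"hand": 1, "slide": [-2, -45, -15], "spin": 0}, {"hand": 1, "slide": [-2, -45, -15], "spin": 0}, {"hand": 1, "slide": [-2, -45, -15], "spin": 0}, {"hand": 1, "slide": [-2, -45, -15], "spin": 0}, {"hand": 1, "slide": [-2, -45, -15], "spin": -0.1}, {"hand": 1, "slide": [-2, -45, -15], "spin": -0.1}, {"hand": 1, "slide": [-2, -30, -5], "spin": 0}, {"hand": 1, "slide": [0, 0, 0], "spin": 0}]}}

```text
time: 7.55
tool_pos: [0.4653, 0.3354, 0.2448]
tool_rot: [2.055, 1.49, -0.784]
contact_force: [0.1, -0.6, 0.1]
opening: 0.0901
```

```bash
python3 - <<'E'
from h import *
print(toolT().round(4)); print(observe()["qpos"].round(3))
p=vision.read_camera("wrist"); cv2.imwrite("pics/w1.png",p["pixels"]); print(p["T_tool_cam"],p["fx"],p["cx"],p["cy"])
E
```

```text
[[ 0.0572  0.296  -0.9535  0.4653]
 [-0.057  -0.9525 -0.2991  0.3354]
 [-0.9967  0.0715 -0.0376  0.2448]
 [ 0.      0.      0.      1.    ]]
[ 0.535  0.413  1.368 -0.08   1.341  1.82 ]
[[ 1.16171815e-03 -2.70163912e-01  9.62813643e-01 -1.57920946e-01]
 [ 9.99999238e-01 -8.89389277e-05 -1.23154191e-03  3.22623045e-04]
 [ 4.18349792e-04  9.62814340e-01  2.70163603e-01 -7.28291752e-02]
 [ 0.00000000e+00  0.00000000e+00  0.00000000e+00  1.00000000e+00]] 309.70691628693146 317.2433429034201 196.13125809285341
```

View pics/w1.png

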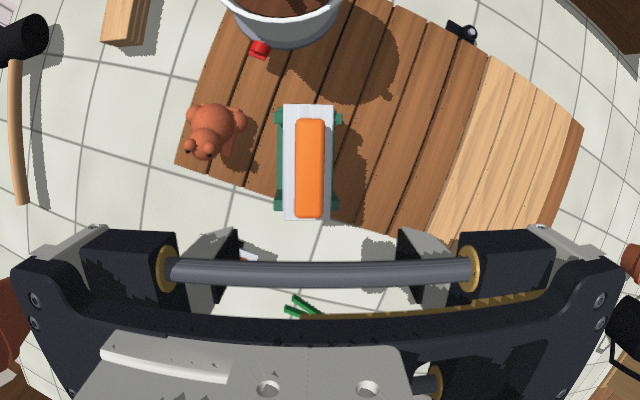

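The wrist picture shows the orange bar at about (309,168), lying between cheeks at (280,165) and (336,165), with the frog to its left and the planter behind. I'll measure the bar.

```bash
cat > wr.py <<'E'
from h import *
def wworld(p,T):
    Z=p["range_z"]; v,u=np.mgrid[0:400,0:640]
    a=(u-p["cx"])/p["fx"]; b=(v-p["cy"])/p["fy"]; r=np.hypot(a,b)+1e-9
    k=np.tan(np.minimum(r,1.5))/r
    P=np.stack([a*k*Z,b*k*Z,Z],-1); M=T@np.array(p["T_tool_cam"]); return P@M[:3,:3].T+M[:3,3]
def bar():
    T=toolT(); p=vision.read_camera("wrist"); W=wworld(p,T)
    b,g,r=[p["pixels"][...,i].astype(int) for i in range(3)]
    m=(r>150)&(r-g>60)&(g-b>20)&(p["range_z"]>0)
    n,l,s,c=cv2.connectedComponentsWithStats(m.astype(np.uint8)); k=1+np.argmax(s[1:,4]); m=l==k
    z=W[m][:,2]; zt=np.percentile(z,90); t=m&(abs(W[...,2]-zt)<.008)
    rr=cv2.minAreaRect((W[t][:,:2]*1000).astype(np.float32)); print("bar",rr,zt.round(4),W[t].mean(0).round(4))
    print(T.round(4)); return p,W,T
if __name__=="__main__": bar()
E
python3 wr.py
```

```text
bar ((491.0170593261719, 342.97735595703125), (88.15487670898438, 24.327659606933594), 16.407352447509766) 0.1417 [0.4925 0.3438 0.1405]
[[ 0.0568  0.2951 -0.9538  0.4654]
 [-0.0583 -0.9527 -0.2982  0.3336]
 [-0.9967  0.0725 -0.0369  0.2446]
 [ 0.      0.      0.      1.    ]]
```

>>> {"name": "send_rows", "arguments": {"motion": [{"hand": 1, "slide": [10, -4, -20], "spin": 0}, {"hand": 1, "slide": [30, -4, -2], "spin": 0}, {"hand": 1, "slide": [30, -4, 0], "spin": 0}, {"hand": 1, "slide": [20, 0, 0], "spin": 0}, {"hand": 1, "slide": [0, 0, 0], "spin": 0}]}}

```text
time: 8.15
tool_pos: [0.4902, 0.3373, 0.153]
tool_rot: [2.012, 1.489, -0.837]
contact_force: [-0.9, 0.1, -0.5]
opening: 0.0916
```

```bash
python3 wr.py
```

```text
bar ((504.0660705566406, 346.72747802734375), (61.87335205078125, 25.15067481994629), 16.324718475341797) 0.1416 [0.5063 0.3475 0.1405]
[[ 0.0549  0.2868 -0.9564  0.4902]
 [-0.0608 -0.9551 -0.2899  0.3373]
 [-0.9966  0.0741 -0.035   0.153 ]
 [ 0.      0.      0.      1.    ]]
```

>>> {"name": "send_rows", "arguments": {"motion": [{"hand": 1, "slide": [20, -5, 0], "spin": 0}, {"hand": 1, "slide": [20, -4, 0], "spin": 0}, {"hand": 1, "slide": [8, 0, 0], "spin": 0}, {"hand": 1, "slide": [0, 0, 0], "spin": 0}]}}

```text
time: 8.6
tool_pos: [0.4949, 0.3418, 0.1116]
tool_rot: [2.142, 1.485, -0.711]
contact_force: [0.3, 0.3, -0.4]
opening: 0.0919
```

>>> {"name": "send_rows", "arguments": {"motion": [{"hand": 1, "slide": [7, -1, 2], "spin": 0}, {"hand": 1, "slide": [0, 0, 0], "spin": 0}]}}

```text
time: 8.8
tool_pos: [0.4942, 0.3417, 0.1066]
tool_rot: [2.18, 1.484, -0.674]
contact_force: [-0.0, -0.2, -0.2]
opening: 0.0918
```

```bash
python3 - <<'E'
from h import *
T=toolT();print(T.round(4))
p=vision.read_camera("wrist"); cv2.imwrite("pics/w2.png",p["pixels"])
E
```

```text
[[ 0.0676  0.2811 -0.9573  0.4942]
 [-0.054  -0.957  -0.2848  0.3417]
 [-0.9962  0.071  -0.0495  0.1066]
 [ 0.      0.      0.      1.    ]]
```

View pics/w2.png

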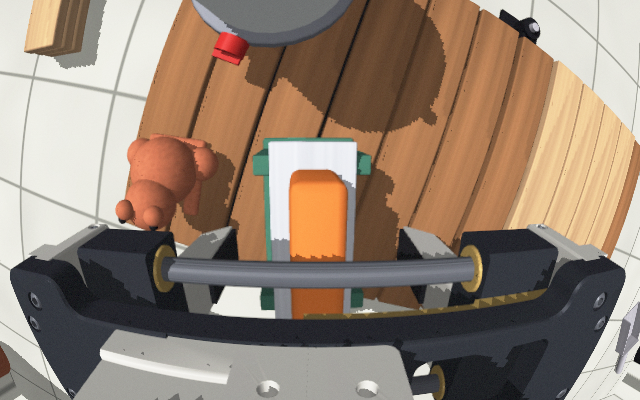

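The bar is centred between the jaws at column 319, so I'll close.

>>> {"name": "send_rows", "arguments": {"motion": [{"hand": -1, "slide": [0, 0, 0], "spin": 0}, {"hand": -1, "slide": [0, 0, 0], "spin": 0}, {"hand": -1, "slide": [0, 0, 0], "spin": 0}, {"hand": -1, "slide": [0, 0, 0], "spin": 0}, {"hand": -1, "slide": [0, 0, 0], "spin": 0}, {"hand": -1, "slide": [0, 0, 0], "spin": 0}], "grip_force": 55}}

```text
time: 9.45
tool_pos: [0.4956, 0.3426, 0.1093]
tool_rot: [2.23, 1.482, -0.624]
contact_force: [0.8, -0.4, -0.1]
opening: 0.0485
```

>>> {"name": "send_rows", "arguments": {"motion": [{"hand": -1, "slide": [-3, 0, 0], "spin": 0}, {"hand": -1, "slide": [-10, 0, 0], "spin": 0}, {"hand": -1, "slide": [-15, 0, 0], "spin": 0}, {"hand": -1, "slide": [-25, 0, 0], "spin": 0}, {"hand": -1, "slide": [-25, 0, 0], "spin": 0}, {"hand": -1, "slide": [-20, 0, 0], "spin": 0}, {"hand": -1, "slide": [0, 0, 0], "spin": 0}]}}

```text
time: 10.15
tool_pos: [0.4863, 0.3472, 0.2102]
tool_rot: [2.159, 1.485, -0.695]
contact_force: [-0.2, 0.5, -3.6]
opening: 0.025
```

```bash
python3 - <<'E'
from h import *
T=toolT();print(T.round(4),observe()["opening"],observe()["contact_force"])
p=vision.read_camera("wrist"); cv2.imwrite("pics/w3.png",p["pixels"])
p=vision.read_camera("side"); cv2.imwrite("pics/s6.png",p["pixels"][150:400,100:400].repeat(2,0).repeat(2,1))
E
```

```text
[[ 0.0655  0.2816 -0.9573  0.4863]
 [-0.0546 -0.9569 -0.2852  0.3472]
 [-0.9964  0.0709 -0.0473  0.2102]
 [ 0.      0.      0.      1.    ]] 0.025000558658883947 [-0.18143798  0.54277131 -3.64872386]
```

View pics/w3.png

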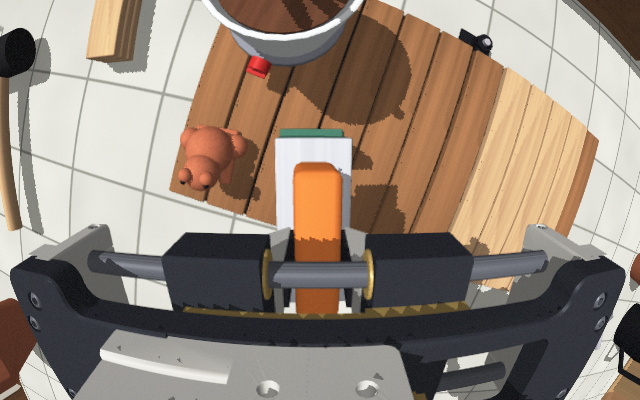

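View pics/s6.png

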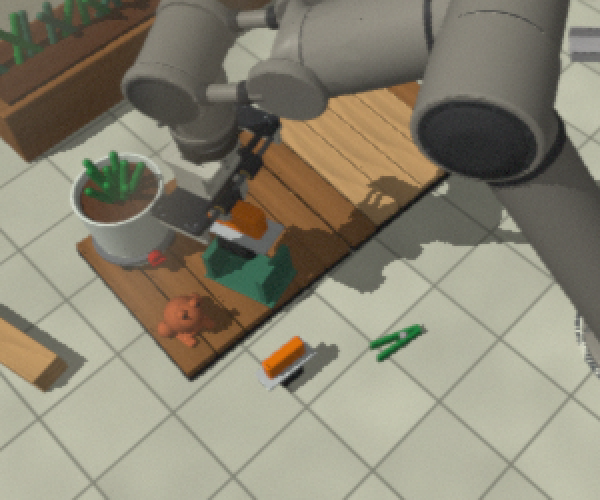

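The grip finished closing during the lift, so I'll measure how the roller sits in the hand.

```bash
cat > pl.py <<'E'
from wr import *
def plate():
    T=toolT(); p=vision.read_camera("wrist"); W=wworld(p,T)
    b,g,r=[p["pixels"][...,i].astype(int) for i in range(3)]
    Ti=np.linalg.inv(T); L=(W-T[:3,3])@T[:3,:3]  # tool coords
    ok=(p["range_z"]>0)
    o=ok&(r>150)&(r-g>60)&(g-b>20)&(np.linalg.norm(L,axis=-1)<.12)
    x=L[o][:,0]; print("orange tool x pct",np.percentile(x,[1,10,50,90,99]).round(4),"y",np.percentile(L[o][:,1],[1,99]).round(4),"z",np.percentile(L[o][:,2],[1,99]).round(4))
    # plate: bright grey, near
    v,u=np.mgrid[0:400,0:640]
    m=ok&(abs(r-b)<40)&(r>110)&(v<230)&(L[...,0]<.045)&(L[...,0]>-.03)&(abs(L[...,1])<.045)&(abs(L[...,2])<.09)
    P=L[m]
    for _ in range(3):
        A=np.c_[P[:,1:],np.ones(len(P))]; s,*_=np.linalg.lstsq(A,P[:,0],rcond=None); e=P[:,0]-A@s; P=P[abs(e)<max(.002,2*e.std())]
    print("plate",len(P),"x=%.4f*y%+.4f*z%+.4f"%tuple(s),"std",e.std(),"ext y",np.percentile(P[:,1],[1,99]).round(4),"z",np.percentile(P[:,2],[1,99]).round(4))
    n=np.array([-1,s[0],s[1]]); n/=np.linalg.norm(n); print("plate normal world",(T[:3,:3]@n).round(4))
    print("T",T.round(4).tolist())
    cv2.imwrite("pics/plm.png",(m*255).astype(np.uint8))
if __name__=="__main__": plate()
E
python3 pl.py
```

```text
orange tool x pct [-0.0104 -0.0091 -0.0067 -0.0036  0.0237] y [-0.0123  0.0118] z [-0.0428  0.0383]
plate 3679 x=0.0649*y-0.0514*z+0.0383 std 0.0006615868709459754 ext y [-0.0273  0.022 ] z [-0.0562  0.0031]
plate normal world [0.0068 0.01   0.9999]
T [[0.0607, 0.2817, -0.9576, 0.4851], [-0.0575, -0.9568, -0.2851, 0.3462], [-0.9965, 0.0723, -0.0419, 0.2068], [0.0, 0.0, 0.0, 1.0]]
```

The roller hangs upright, but only about 8 mm of bar is in the fingertips. I'll set it back on the rest and regrasp deeper.

>>> {"name": "send_rows", "arguments": {"motion": [{"hand": -1, "slide": [15, 0, -2], "spin": 0}, {"hand": -1, "slide": [15, 0, -2], "spin": 0}, {"hand": -1, "slide": [15, 0, -2], "spin": 0}, {"hand": -1, "slide": [10, 0, 0], "spin": 0}, {"hand": -1, "slide": [5, 0, 0], "spin": 0}, {"hand": -1, "slide": [0, 0, 0], "spin": 0}]}}

```text
time: 10.9
tool_pos: [0.4905, 0.3414, 0.1357]
tool_rot: [1.897, 1.49, -0.957]
contact_force: [-0.4, -0.1, -4.1]
opening: 0.0253
```

```bash
python3 pl.py
```

```text
orange tool x pct [-0.0103 -0.0091 -0.0067  0.0022  0.0434] y [-0.1087  0.0118] z [-0.0428  0.0385]
plate 3695 x=0.0650*y-0.0512*z+0.0383 std 0.0006624607237244617 ext y [-0.0274  0.0221] z [-0.0562  0.003 ]
plate normal world [0.0211 0.018  0.9996]
T [[0.0462, 0.2821, -0.9583, 0.4905], [-0.0656, -0.9564, -0.2847, 0.3414], [-0.9968, 0.076, -0.0257, 0.1357], [0.0, 0.0, 0.0, 1.0]]
```

>>> {"name": "send_rows", "arguments": {"motion": [{"hand": -1, "slide": [3, 0, -2], "spin": 0}, {"hand": 1, "slide": [0, 0, 0], "spin": 0}, {"hand": 1, "slide": [0, 0, 0], "spin": 0}, {"hand": 1, "slide": [0, 0, 0], "spin": 0}, {"hand": 1, "slide": [0, 0, 0], "spin": 0}, {"hand": 1, "slide": [0, 0, 0], "spin": 0}]}}

```text
time: 11.55
tool_pos: [0.4955, 0.3435, 0.1382]
tool_rot: [2.031, 1.488, -0.823]
contact_force: [-0.7, -0.2, 1.3]
opening: 0.0604
```

```bash
python3 pl.py; python3 wr.py
```

```text
orange tool x pct [-0.005  -0.0037 -0.0018  0.0185  0.0493] y [-0.1086  0.0127] z [-0.0401  0.0427]
plate 2161 x=0.0565*y-0.0331*z+0.0431 std 0.0006094186996912806 ext y [-0.0268  0.0208] z [-0.0532  0.0068]
plate normal world [-0.0084  0.0158  0.9998]
T [[0.0561, 0.2819, -0.9578, 0.4955], [-0.0605, -0.9566, -0.2851, 0.3435], [-0.9966, 0.0739, -0.0366, 0.1382], [0.0, 0.0, 0.0, 1.0]]
bar ((511.432861328125, 347.440673828125), (48.821632385253906, 24.898164749145508), 16.625642776489258) 0.1416 [0.5131 0.348  0.1404]
[[ 0.0561  0.2818 -0.9578  0.4956]
 [-0.0604 -0.9566 -0.285   0.3436]
 [-0.9966  0.0738 -0.0367  0.1383]
 [ 0.      0.      0.      1.    ]]
```

>>> {"name": "send_rows", "arguments": {"motion": [{"hand": 1, "slide": [12, -1, 3], "spin": 0}, {"hand": 1, "slide": [15, -1, 3], "spin": 0}, {"hand": 1, "slide": [12, 0, 0], "spin": 0}, {"hand": 1, "slide": [0, 0, 0], "spin": 0}]}}

```text
time: 12.05
tool_pos: [0.4905, 0.341, 0.0956]
tool_rot: [2.02, 1.489, -0.834]
contact_force: [-0.2, -0.1, 0.0]
opening: 0.0915
```

>>> {"name": "send_rows", "arguments": {"motion": [{"hand": 1, "slide": [-9, -1, 0], "spin": 0}, {"hand": 1, "slide": [0, 0, 0], "spin": 0}]}}

```text
time: 12.25
tool_pos: [0.4897, 0.3425, 0.1047]
tool_rot: [2.008, 1.489, -0.846]
contact_force: [0.3, -0.6, 0.3]
opening: 0.0919
```

>>> {"name": "send_rows", "arguments": {"motion": [{"hand": -1, "slide": [0, 0, 0], "spin": 0}, {"hand": -1, "slide": [0, 0, 0], "spin": 0}, {"hand": -1, "slide": [0, 0, 0], "spin": 0}, {"hand": -1, "slide": [0, 0, 0], "spin": 0}, {"hand": -1, "slide": [0, 0, 0], "spin": 0}, {"hand": -1, "slide": [0, 0, 0], "spin": 0}, {"hand": -1, "slide": [0, 0, 0], "spin": 0}, {"hand": -1, "slide": [0, 0, 0], "spin": 0}], "grip_force": 58}}

```text
time: 13.05
tool_pos: [0.4908, 0.3429, 0.1068]
tool_rot: [2.051, 1.488, -0.803]
contact_force: [1.0, -4.0, 2.9]
opening: 0.0327
```

>>> {"name": "send_rows", "arguments": {"motion": [{"hand": -1, "slide": [0, 0, 0], "spin": 0}, {"hand": -1, "slide": [0, 0, 0], "spin": 0}, {"hand": -1, "slide": [0, 0, 0], "spin": 0}, {"hand": -1, "slide": [0, 0, 0], "spin": 0}]}}

```text
time: 13.45
tool_pos: [0.4911, 0.3424, 0.1073]
tool_rot: [2.052, 1.487, -0.802]
contact_force: [0.9, -1.2, 0.5]
opening: 0.0259
```

```bash
python3 pl.py
```

```text
orange tool x pct [-0.0365 -0.0354 -0.0334  0.0272  0.0566] y [-0.1153  0.012 ] z [-0.0526  0.0187]
plate 4395 x=0.0076*y-0.0386*z+0.0108 std 0.0006328909949691675 ext y [-0.0247  0.0244] z [-0.0592 -0.0069]
plate normal world [-0.0192  0.0639  0.9978]
T [[0.0583, 0.2813, -0.9578, 0.4911], [-0.0603, -0.9567, -0.2847, 0.3424], [-0.9965, 0.0743, -0.0388, 0.1073], [0.0, 0.0, 0.0, 1.0]]
```

The grip is now deep, with the plate 11 mm below the fingertips. I'll lift and carry the roller to the tile's outer edge.

>>> {"name": "send_rows", "arguments": {"motion": [{"hand": -1, "slide": [-10, 0, 0], "spin": 0}, {"hand": -1, "slide": [-20, 0, 0], "spin": 0}, {"hand": -1, "slide": [-25, 0, 0], "spin": 0}, {"hand": -1, "slide": [-25, 0, 0], "spin": 0}, {"hand": -1, "slide": [0, 20, 2], "spin": 0}, {"hand": -1, "slide": [2, 35, 5], "spin": 0}, {"hand": -1, "slide": [3, 40, 6], "spin": 0}, {"hand": -1, "slide": [3, 40, 6], "spin": 0.05}]}}

```text
time: 14.3
tool_pos: [0.5024, 0.2149, 0.1893]
tool_rot: [2.016, 1.494, -0.879]
contact_force: [0.9, 0.4, -3.7]
opening: 0.0257
```

```bash
python3 pl.py
```

```text
orange tool x pct [-0.0367 -0.0356 -0.034  -0.0304 -0.0022] y [-0.0119  0.012 ] z [-0.0459  0.0189]
plate 4385 x=0.0056*y-0.0398*z+0.0108 std 0.0006366477447929508 ext y [-0.0246  0.0244] z [-0.0592 -0.0071]
plate normal world [-0.009   0.0634  0.9979]
T [[0.049, 0.2424, -0.9689, 0.5024], [-0.0591, -0.9677, -0.2451, 0.2149], [-0.997, 0.0693, -0.0331, 0.1893], [0.0, 0.0, 0.0, 1.0]]
```

>>> {"name": "send_rows", "arguments": {"motion": [{"hand": -1, "slide": [2, 35, 0], "spin": 0.14}, {"hand": -1, "slide": [2, 35, -4], "spin": 0.14}, {"hand": -1, "slide": [3, 40, -11], "spin": 0}, {"hand": -1, "slide": [3, 40, -11], "spin": 0}, {"hand": -1, "slide": [3, 40, -11], "spin": 0}, {"hand": -1, "slide": [3, 40, -11], "spin": 0}, {"hand": -1, "slide": [3, 25, -5], "spin": 0}, {"hand": -1, "slide": [0, 0, 0], "spin": 0}]}}

```text
time: 15.15
tool_pos: [0.558, -0.0561, 0.1885]
tool_rot: [2.24, 1.497, -0.954]
contact_force: [0.6, 0.7, -3.5]
opening: 0.0254
```

```bash
python3 pl.py
```

```text
orange tool x pct [-0.0351 -0.0344 -0.0333 -0.0311 -0.024 ] y [-0.0123  0.0115] z [-0.0457 -0.0265]
plate 4318 x=0.0051*y-0.0399*z+0.0108 std 0.000633952551686351 ext y [-0.0247  0.0241] z [-0.0593 -0.0072]
plate normal world [-0.0031  0.053   0.9986]
T [[0.0427, -0.0538, -0.9976, 0.558], [-0.0602, -0.9969, 0.0511, -0.0561], [-0.9973, 0.0579, -0.0458, 0.1885], [0.0, 0.0, 0.0, 1.0]]
```

>>> {"name": "send_rows", "arguments": {"motion": [{"hand": -1, "slide": [25, 4, 0], "spin": 0}, {"hand": -1, "slide": [25, 4, 0], "spin": 0}, {"hand": -1, "slide": [20, 4, 0], "spin": 0}, {"hand": -1, "slide": [8, 2, 0], "spin": 0}, {"hand": -1, "slide": [0, 0, 0], "spin": 0}]}}

```text
time: 15.7
tool_pos: [0.5604, -0.0676, 0.1103]
tool_rot: [2.271, 1.5, -0.919]
contact_force: [-0.2, 0.1, -3.1]
opening: 0.0255
```

```bash
python3 - <<'E'
from h import *
print(toolT().round(4),observe()["contact_force"]); 
p=vision.read_camera("scene"); cv2.imwrite("pics/s7.png",p["pixels"][100:350,200:560].repeat(2,0).repeat(2,1))
E
```

```text
[[ 0.0427 -0.0492 -0.9979  0.5604]
 [-0.0559 -0.9973  0.0468 -0.0676]
 [-0.9975  0.0538 -0.0453  0.1103]
 [ 0.      0.      0.      1.    ]] [-0.20963392  0.0939151  -3.12449608]
```

View pics/s7.png

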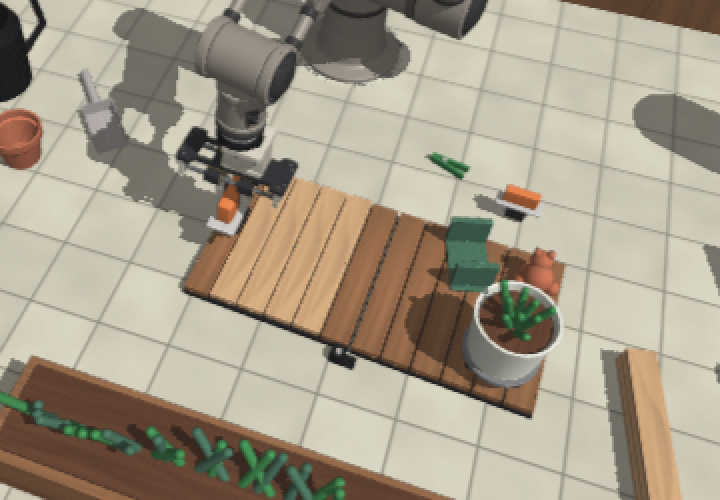

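>>> {"name": "send_rows", "arguments": {"motion": [{"hand": -1, "slide": [7, 3, 0], "spin": 0}, {"hand": -1, "slide": [4, 2, 0], "spin": 0}, {"hand": -1, "slide": [2, 0, 0], "spin": 0}]}}

```text
time: 16.05
tool_pos: [0.5627, -0.0727, 0.1003]
tool_rot: [2.324, 1.496, -0.864]
contact_force: [-0.2, 0.9, -3.7]
opening: 0.0257
```

>>> {"name": "send_rows", "arguments": {"motion": [{"hand": -1, "slide": [3, 0, 2], "spin": 0}, {"hand": -1, "slide": [3, 0, 0], "spin": 0}]}}

```text
time: 16.25
tool_pos: [0.5616, -0.0732, 0.0954]
tool_rot: [2.342, 1.494, -0.846]
contact_force: [-7.1, 0.5, 21.2]
opening: 0.0255
```

The wheel is bearing on the fixed outer slat at about 24 N. Now I'll roll inward.

>>> {"name": "send_rows", "arguments": {"motion": [{"hand": -1, "slide": [1, -8, 0], "spin": 0}, {"hand": -1, "slide": [1, -8, 0], "spin": 0}, {"hand": -1, "slide": [1, -8, 0], "spin": 0}]}}

```text
time: 16.55
tool_pos: [0.5627, -0.0526, 0.0957]
tool_rot: [2.307, 1.488, -0.881]
contact_force: [-2.8, -1.0, 5.4]
opening: 0.0258
```

>>> {"name": "send_rows", "arguments": {"motion": [{"hand": -1, "slide": [2, -8, 0], "spin": 0}, {"hand": -1, "slide": [2, -8, 0], "spin": 0}, {"hand": -1, "slide": [2, -8, 0], "spin": 0}]}}

```text
time: 16.85
tool_pos: [0.5642, -0.0303, 0.0953]
tool_rot: [2.299, 1.482, -0.888]
contact_force: [-7.9, -0.5, 17.2]
opening: 0.0254
```

>>> {"name": "send_rows", "arguments": {"motion": [{"hand": -1, "slide": [2, -9, 0], "spin": 0}, {"hand": -1, "slide": [2, -9, 0], "spin": 0}, {"hand": -1, "slide": [2, -9, 0], "spin": 0}, {"hand": -1, "slide": [2, -9, 0], "spin": 0}]}}

```text
time: 17.25
tool_pos: [0.5658, 0.0028, 0.0953]
tool_rot: [2.278, 1.473, -0.908]
contact_force: [-6.4, -1.9, 17.5]
opening: 0.0257
```

```bash
python3 pl.py
```

```text
orange tool x pct [-0.035  -0.0342 -0.0331 -0.0306 -0.0205] y [-0.0123  0.0115] z [-0.0458 -0.0258]
plate 4325 x=0.0019*y-0.0525*z+0.0107 std 0.0006463513317277906 ext y [-0.0247  0.0245] z [-0.0585 -0.007 ]
plate normal world [-0.0078  0.0727  0.9973]
T [[0.06, -0.0463, -0.9971, 0.5658], [-0.0769, -0.9962, 0.0417, 0.0028], [-0.9952, 0.0742, -0.0633, 0.0953], [0.0, 0.0, 0.0, 1.0]]
```

>>> {"name": "send_rows", "arguments": {"motion": [{"hand": -1, "slide": [2, -12, 0], "spin": 0}, {"hand": -1, "slide": [2, -12, 0], "spin": 0}, {"hand": -1, "slide": [2, -12, 0], "spin": 0}, {"hand": -1, "slide": [2, -12, 0], "spin": 0}]}}

```text
time: 17.7
tool_pos: [0.5688, 0.0491, 0.0952]
tool_rot: [2.286, 1.464, -0.899]
contact_force: [-7.4, -2.4, 16.4]
opening: 0.0256
```

>>> {"name": "send_rows", "arguments": {"motion": [{"hand": -1, "slide": [2, -12, 0], "spin": 0}, {"hand": -1, "slide": [2, -12, 0], "spin": 0}, {"hand": -1, "slide": [2, -12, 0], "spin": 0}, {"hand": -1, "slide": [2, -12, 0], "spin": 0}]}}

```text
time: 18.1
tool_pos: [0.5715, 0.0955, 0.0952]
tool_rot: [2.294, 1.455, -0.89]
contact_force: [-7.9, -3.6, 19.0]
opening: 0.0259
```

>>> {"name": "send_rows", "arguments": {"motion": [{"hand": -1, "slide": [2, -12, 0], "spin": 0}, {"hand": -1, "slide": [2, -12, 0], "spin": 0}, {"hand": -1, "slide": [2, -12, 0], "spin": 0}, {"hand": -1, "slide": [2, -12, 0], "spin": 0}]}}

```text
time: 18.5
tool_pos: [0.5738, 0.1431, 0.0951]
tool_rot: [2.311, 1.449, -0.873]
contact_force: [-8.0, -0.9, 19.3]
opening: 0.0258
```

>>> {"name": "send_rows", "arguments": {"motion": [{"hand": -1, "slide": [2, -8, 0], "spin": 0}, {"hand": -1, "slide": [-10, 0, 0], "spin": 0}, {"hand": -1, "slide": [-30, 0, 0], "spin": 0}, {"hand": -1, "slide": [-40, 0, 0], "spin": 0}, {"hand": -1, "slide": [-30, 0, 0], "spin": 0}]}}

```text
time: 19.0
tool_pos: [0.5624, 0.1622, 0.2043]
tool_rot: [2.253, 1.453, -0.93]
contact_force: [0.2, 0.8, -3.0]
opening: 0.0256
```

```bash
python3 pl.py; python3 - <<'E'
from h import *
a=np.linspace(0,1,1)
yaw=-.044;c,s=np.cos(yaw),np.sin(yaw)
for n in("scene","side"):
    p=vision.read_camera(n); W=world(p)
    cv2.imwrite(f"pics/{n}8.png",p["pixels"][100:350,(200 if n=="scene" else 120):(560 if n=="scene" else 480)].repeat(2,0).repeat(2,1))
    d=W[...,:2]-[.732,.178]; X=c*d[...,0]+s*d[...,1]; Y=-s*d[...,0]+c*d[...,1]
    for yc in(50,-13,-63,-113,-163,-213,-263):
        m=(p["range_z"]>0)&(X>-.29)&(X<-.04)&(abs(Y-yc/1000)<.016)&(W[...,2]>.01)&(W[...,2]<.04)
        print(n,yc,m.sum(),np.median(W[m][:,2]).round(4))
E
```

```text
orange tool x pct [-0.0372 -0.0362 -0.0335 -0.0305 -0.0115] y [-0.012   0.0116] z [-0.0458  0.0184]
plate 4230 x=0.0007*y-0.0689*z+0.0107 std 0.000635988239101505 ext y [-0.0247  0.0244] z [-0.0575 -0.0068]
plate normal world [-0.0016  0.0907  0.9959]
T [[0.0702, -0.0437, -0.9966, 0.5624], [-0.0941, -0.9949, 0.037, 0.1622], [-0.9931, 0.0912, -0.074, 0.2043], [0.0, 0.0, 0.0, 1.0]]
scene 50 543 0.0241
scene -13 497 0.0242
scene -63 445 0.0243
scene -113 527 0.0244
scene -163 524 0.0242
scene -213 503 0.0241
scene -263 492 0.0244
side 50 689 0.0262
side -13 633 0.0268
side -63 489 0.0269
side -113 417 0.0267
side -163 561 0.0268
side -213 535 0.0268
side -263 487 0.0268
```

View pics/scene8.png

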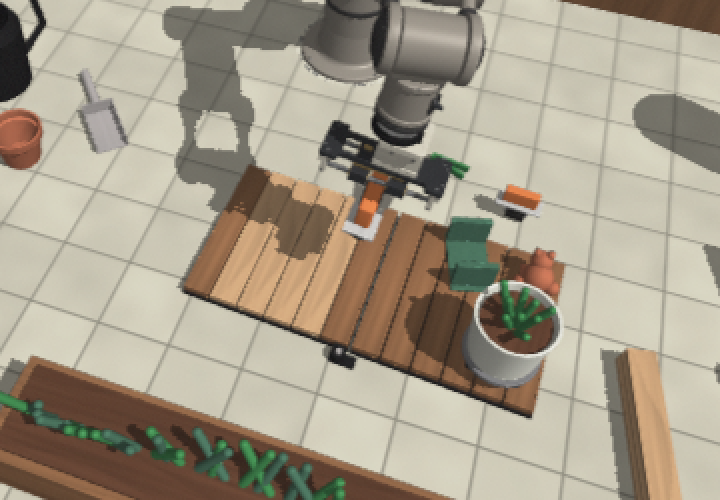

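All slat depths now match the fixed slats within 1 mm, and the tile is still closed. I'll return the roller to its rest.

>>> {"name": "send_rows", "arguments": {"motion": [{"hand": -1, "slide": [-3, -30, 0], "spin": -0.11}, {"hand": -1, "slide": [-3, -30, 0], "spin": -0.11}, {"hand": -1, "slide": [-3, -30, 0], "spin": -0.11}, {"hand": -1, "slide": [-3, -33, 10], "spin": 0}, {"hand": -1, "slide": [-3, -30, 10], "spin": 0}, {"hand": -1, "slide": [-2, -20, 8], "spin": 0}, {"hand": -1, "slide": [0, 0, 0], "spin": 0}]}}

```text
time: 19.85
tool_pos: [0.4993, 0.3234, 0.1847]
tool_rot: [1.735, 1.455, -1.108]
contact_force: [0.2, -0.7, -4.3]
opening: 0.0257
```

```bash
python3 pl.py
```

```text
orange tool x pct [-0.0372 -0.036  -0.0334 -0.03   -0.0013] y [-0.0121  0.012 ] z [-0.0457  0.0184]
plate 4236 x=-0.0009*y-0.0692*z+0.0107 std 0.000632897281288155 ext y [-0.0247  0.0245] z [-0.0575 -0.0068]
plate normal world [0.0145 0.1241 0.9922]
T [[0.0514, 0.2911, -0.9553, 0.4993], [-0.1031, -0.9499, -0.295, 0.3234], [-0.9933, 0.1137, -0.0188, 0.1847], [0.0, 0.0, 0.0, 1.0]]
```

>>> {"name": "send_rows", "arguments": {"motion": [{"hand": -1, "slide": [0, -22, 2], "spin": 0}, {"hand": -1, "slide": [20, -4, 0], "spin": 0}, {"hand": -1, "slide": [20, -3, 0], "spin": 0}, {"hand": -1, "slide": [12, -2, 0], "spin": 0}, {"hand": -1, "slide": [0, 0, 0], "spin": 0}]}}

```text
time: 20.4
tool_pos: [0.4931, 0.3409, 0.1215]
tool_rot: [1.672, 1.452, -1.176]
contact_force: [0.1, 0.0, -3.3]
opening: 0.0261
```

```bash
python3 pl.py; python3 - <<'E'
from h import *
p=vision.read_camera("side"); cv2.imwrite("pics/s9.png",p["pixels"][180:380,120:400].repeat(2,0).repeat(2,1))
E
```

```text
orange tool x pct [-0.0371 -0.0359 -0.033   0.0228  0.0626] y [-0.115   0.0118] z [-0.047   0.0183]
plate 4238 x=-0.0005*y-0.0698*z+0.0107 std 0.000627108493879262 ext y [-0.0247  0.0245] z [-0.0575 -0.0067]
plate normal world [0.021  0.1301 0.9913]
T [[0.0457, 0.2869, -0.9569, 0.4931], [-0.1097, -0.9506, -0.2902, 0.3409], [-0.9929, 0.1182, -0.012, 0.1215], [0.0, 0.0, 0.0, 1.0]]
```

View pics/s9.png

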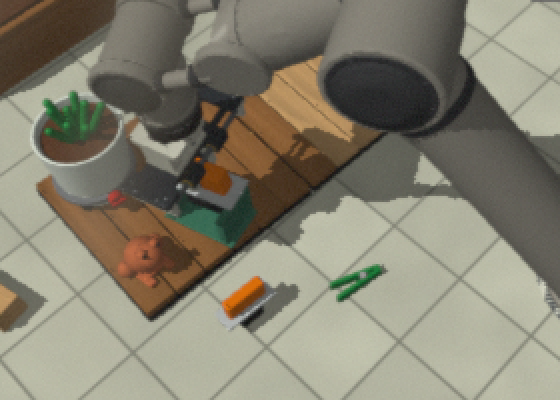

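>>> {"name": "send_rows", "arguments": {"motion": [{"hand": -1, "slide": [7, -4, 1], "spin": 0}, {"hand": -1, "slide": [5, -1, 0], "spin": 0}, {"hand": -1, "slide": [2, 0, 0], "spin": 0}]}}

```text
time: 20.8
tool_pos: [0.4941, 0.345, 0.1107]
tool_rot: [1.746, 1.452, -1.104]
contact_force: [-0.1, 0.4, -4.0]
opening: 0.0259
```

>>> {"name": "send_rows", "arguments": {"motion": [{"hand": -1, "slide": [3, 0, 2], "spin": 0}, {"hand": -1, "slide": [2, 0, 1], "spin": 0}]}}

```text
time: 21.0
tool_pos: [0.4939, 0.3449, 0.1097]
tool_rot: [1.822, 1.452, -1.027]
contact_force: [-3.2, -1.9, 5.9]
opening: 0.0255
```

>>> {"name": "send_rows", "arguments": {"motion": [{"hand": -1, "slide": [3, 0, 1], "spin": 0}, {"hand": -1, "slide": [2, 0, 1], "spin": 0}]}}

```text
time: 21.2
tool_pos: [0.4938, 0.3448, 0.1094]
tool_rot: [1.887, 1.451, -0.962]
contact_force: [-0.9, -1.4, 1.4]
opening: 0.0261
```

```bash
python3 pl.py
```

```text
orange tool x pct [-0.0371 -0.0357 -0.0326  0.0256  0.0552] y [-0.1154  0.0118] z [-0.0511  0.0181]
plate 4244 x=0.0007*y-0.0677*z+0.0107 std 0.0006367865461703667 ext y [-0.0247  0.0245] z [-0.0575 -0.0067]
plate normal world [-0.0033  0.1167  0.9932]
T [[0.0683, 0.2843, -0.9563, 0.4938], [-0.098, -0.952, -0.29, 0.3448], [-0.9928, 0.1135, -0.0371, 0.1094], [0.0, 0.0, 0.0, 1.0]]
```

>>> {"name": "send_rows", "arguments": {"motion": [{"hand": -1, "slide": [4, 0, 0], "spin": 0}, {"hand": -1, "slide": [4, 0, 0], "spin": 0}, {"hand": -1, "slide": [4, 0, 0], "spin": 0}, {"hand": -1, "slide": [4, 0, 0], "spin": 0}]}}

```text
time: 21.65
tool_pos: [0.4937, 0.3445, 0.1083]
tool_rot: [1.963, 1.45, -0.886]
contact_force: [-11.0, -4.7, 21.8]
opening: 0.0255
```

```bash
python3 pl.py
```

```text
orange tool x pct [-0.037  -0.0357 -0.0328  0.0251  0.0544] y [-0.1155  0.0119] z [-0.051   0.0182]
plate 4243 x=0.0037*y-0.0622*z+0.0106 std 0.0006387596023463256 ext y [-0.0247  0.0243] z [-0.0575 -0.0069]
plate normal world [-0.0158  0.1079  0.994 ]
T [[0.0764, 0.2844, -0.9556, 0.4937], [-0.0936, -0.9522, -0.2909, 0.3445], [-0.9927, 0.1116, -0.0461, 0.1083], [0.0, 0.0, 0.0, 1.0]]
```

>>> {"name": "send_rows", "arguments": {"motion": [{"hand": -1, "slide": [-1, 0, 0], "spin": 0}, {"hand": -0.2, "slide": [0, 0, 0], "spin": 0}, {"hand": -0.2, "slide": [0, 0, 0], "spin": 0}, {"hand": 0.2, "slide": [0, 0, 0], "spin": 0}, {"hand": 0.4, "slide": [0, 0, 0], "spin": 0}, {"hand": 0.4, "slide": [0, 0, 0], "spin": 0}]}}

```text
time: 22.3
tool_pos: [0.4945, 0.3449, 0.1107]
tool_rot: [1.991, 1.449, -0.858]
contact_force: [-0.4, -0.1, 0.1]
opening: 0.0564
```

```bash
python3 pl.py; python3 - <<'E'
from h import *
p=vision.read_camera("wrist"); cv2.imwrite("pics/w10.png",p["pixels"])
E
```

```text
orange tool x pct [-0.0319 -0.0304 -0.0276  0.0274  0.0576] y [-0.1155  0.0157] z [-0.0498  0.0222]
plate 3945 x=0.1134*y-0.0507*z+0.0159 std 0.0006221640498619931 ext y [-0.0251  0.0238] z [-0.0565 -0.0048]
plate normal world [ 0.001 -0.001  1.   ]
T [[0.0797, 0.2845, -0.9553, 0.4945], [-0.0922, -0.9522, -0.2913, 0.3449], [-0.9925, 0.1113, -0.0497, 0.1107], [0.0, 0.0, 0.0, 1.0]]
```

View pics/w10.png

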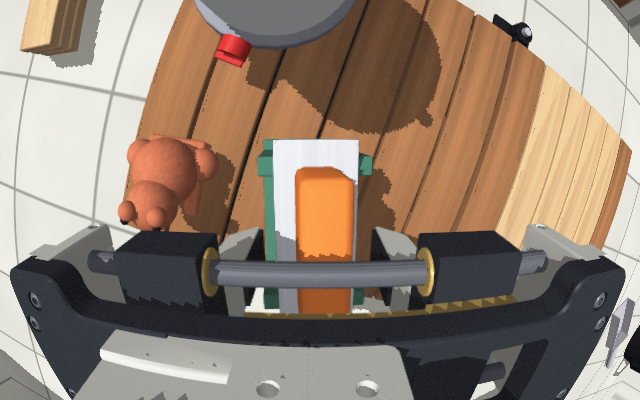

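The roller has settled flat, with the plate level and its top at z 0.095. I'll open fully and retreat straight up.

>>> {"name": "send_rows", "arguments": {"motion": [{"hand": 1, "slide": [0, 0, 0], "spin": 0}, {"hand": 1, "slide": [0, 0, 0], "spin": 0}, {"hand": 1, "slide": [0, 0, 0], "spin": 0}, {"hand": 1, "slide": [-15, 0, 0], "spin": 0}, {"hand": 1, "slide": [-30, 0, 0], "spin": 0}, {"hand": 1, "slide": [-40, 0, 0], "spin": 0}, {"hand": 1, "slide": [-40, 0, 0], "spin": 0}, {"hand": 1, "slide": [-20, 0, 0], "spin": 0}]}}

```text
time: 23.2
tool_pos: [0.481, 0.3573, 0.2549]
tool_rot: [1.904, 1.45, -0.944]
contact_force: [0.8, -0.4, -0.8]
opening: 0.0918
```

```bash
python3 wr.py; python3 - <<'E'
from h import *
print(observe()["contact_force"],observe()["qvel"].round(3))
yaw=-.044;c,s=np.cos(yaw),np.sin(yaw)
for n in("scene","side"):
    p=vision.read_camera(n); W=world(p)
    cv2.imwrite(f"pics/{n}11.png",p["pixels"][100:380,(200 if n=="scene" else 120):(560 if n=="scene" else 480)].repeat(2,0).repeat(2,1))
    d=W[...,:2]-[.732,.178]; X=c*d[...,0]+s*d[...,1]; Y=-s*d[...,0]+c*d[...,1]
    for yc in(-13,-63,-113,-163,-213,-263):
        m=(p["range_z"]>0)&(X>-.29)&(X<-.04)&(abs(Y-yc/1000)<.016)&(W[...,2]>.01)&(W[...,2]<.04)
        print(n,yc,m.sum(),np.median(W[m][:,2]).round(4))
E
```

```text
bar ((493.2018737792969, 343.850830078125), (87.99581146240234, 24.86164665222168), 16.443279266357422) 0.1416 [0.495  0.3449 0.1404]
[[ 0.0706  0.2848 -0.956   0.481 ]
 [-0.0975 -0.9518 -0.2907  0.3573]
 [-0.9927  0.1137 -0.0394  0.2549]
 [ 0.      0.      0.      1.    ]]
[ 0.73779706 -0.24769635  2.33307204] [-0.006  0.015  0.061 -0.005 -0.103  0.005]
scene -13 562 0.0244
scene -63 539 0.0243
scene -113 534 0.0245
scene -163 518 0.0243
scene -213 504 0.0243
scene -263 490 0.0242
side -13 601 0.0265
side -63 607 0.0269
side -113 527 0.0266
side -163 523 0.0268
side -213 307 0.0263
side -263 156 0.0267
```

View pics/scene11.png

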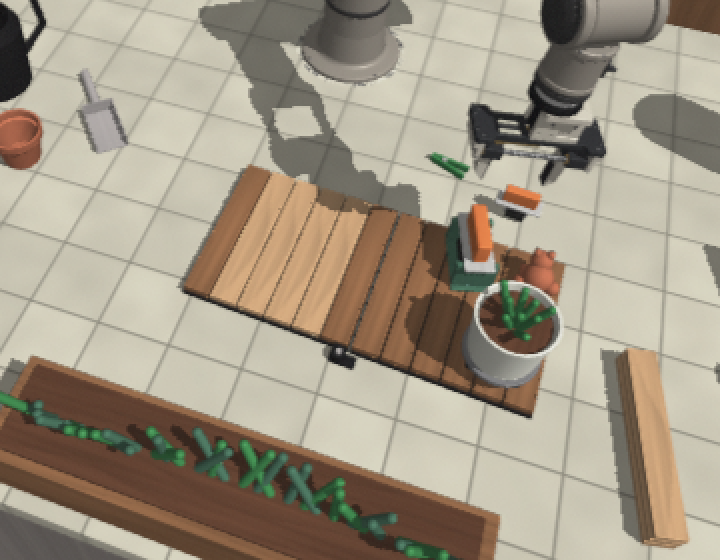

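View pics/side11.png

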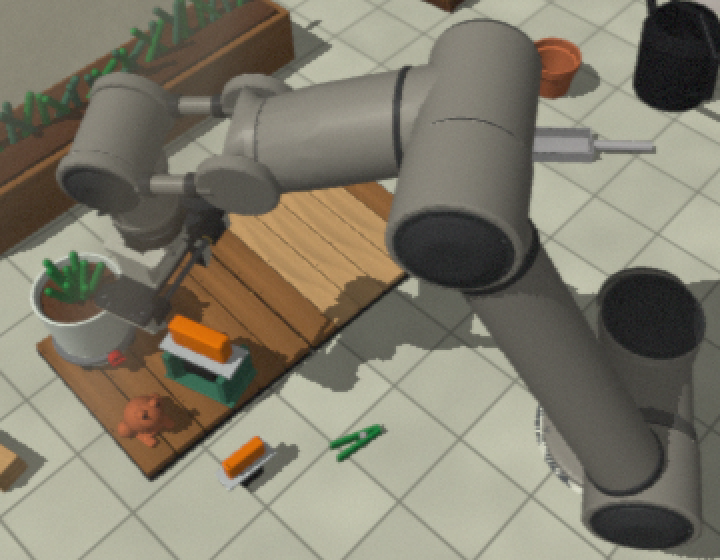

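The roller is upright within about 2 mm of its starting place, the seam is uniform, the slats are flush and nothing else has moved. I'll hand the job in.

>>> {"name": "send_rows", "arguments": {"motion": [{"hand": 1, "slide": [0, 0, 0], "spin": 0}, {"hand": 1, "slide": [0, 0, 0], "spin": 0}]}}

```text
time: 23.55
tool_pos: [0.4799, 0.3561, 0.2493]
tool_rot: [1.848, 1.45, -1.0]
contact_force: [-0.2, 0.1, -0.0]
opening: 0.0918
```

```bash
python3 -c "
from h import *
print(observe()['contact_force'],observe()['qvel'].round(3)); print(job.hand_in())"
```

```text
[-0.16408875  0.14518959 -0.0359285 ] [-0.003  0.018  0.026  0.002 -0.006 -0.   ]
the job is handed in; nothing more can be done
None
```

I pushed the tile shut, rolled the four raised slats flush, set the roller back on its rest and handed the job in at about 23.6 s of 72 s. No verdict was reported.

- **Tile:** I pushed it with closed fingers on its outer side until the force rose to about 35 N at the stop. After rolling, the seam still looks closed and even in both camera pictures; I did not measure the tile's final angle.
- **Slats:** I rolled inward across all four with roughly 10–25 N on the wheel. Their tops now measure the same height as the fixed slats, within 1 mm, in both the scene and side cameras.
- **Roller:** It stands upright on its rest with the plate level to about 0.001 rad. It sits about 2 mm from where it started, and the fingers were open and clear at the end.
- **Other things:** The frog, scoop, clip and clay pot look unmoved in the pictures; I did not measure them.

**What went wrong on the way:**
- **First grasp:** It closed late and caught only the tip of the bar, so I set the roller back on the rest and regrasped it deeper.
- **Tool tilt:** The tool slowly drifted to about 0.12 rad of tilt, so the roller touched the rest tilted. It settled flat once released.

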